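# Free the clarinet joint from its bench cradle and hold it upright

### The arm

A 7-joint arm with a two-finger parallel gripper is mounted at the origin on a cart in front of the work surface, level with it; the furniture and walls round the work are solid. World frame = base frame: x ahead of the robot, y to its left, z up, the work surface at z = 0. Lengths are in m, angles in rad, forces in N, time in s.
With the tool pointing down it reaches from about 0.4 to 0.85 m from the base axis. Payload 10.4 kg.
Tool frame: the origin (TCP) lies on the centre line of the jaws, within the pads' length; the fingertips stand 11 mm ahead of it and the grasp point (between the pads) lies 8 mm behind it; z points along the fingers, y is the line along which they close (so a half turn about z gives the same grasp; the last joint's range is limited). The gripper opens to 87 mm and grips with 3 to 60 N. Pads are 19 mm wide; open, the fingers measure 117 mm over their backs; the gripper's body (75 mm by 190 mm) begins 51 mm behind the grasp point.
Start: joints at [-1.368, 0.332, -0.065, 1.46, 0.022, 1.35, -0.088], TCP at [0.14, 0.609, 0.234] pointing down, gripper open.
Joint ranges: [-2.6, 2.6], [-0.5, 2.12], [-1.47, 1.34], [0.16, 2.42], [-1.27, 4.41], [0.06, 2.06], [-2.6, 2.6]. Speed limits (rad/s): [2.22, 2.22, 2.79, 2.79, 3.14, 3.14, 3.14].

### API

Orientations are given as a unit quaternion [x, y, z, w].
In Python, from bench import r gives the robot as it stands.
- The arm moves only by the shell command python3 -m pendant 'ROWS' [OPENING] [FORCE]. ROWS is JSON, a list of rows, each a list of 4 numbers: the shift along the tool's x, y, z in m, then the turn about the tool's z in rad. A call has 1 to 8 rows; each row shifts and turns the commanded pose from where the row before left it, along the tool's axes as they then stand; what a row does not reach is not made up. A row lasts 1/12 s, in which the tool goes at most 41.7 mm and 7.16 degrees, less where a joint would pass 70% of its speed; a pose out of reach is approached as far as the arm can. A call with a gripper value outside its range is refused whole. OPENING is the opening, from 0 (shut) to 1 (fully open), set as the call begins (- or left out, the last holds). The fingers move at their own pace and stop on an object; FORCE is the grip in N (left out, the last holds). Time passes only in rows, so rows that do not move let the fingers close. It gives the time, the measured TCP pose, the force, the opening and the grip force at its end, in the units of the state.
- r.read_state(): the state, without advancing time (a new reading comes with each control period).
- r.camera(name): name is "side" or "top"; returns a dict with "img" (384x512x3 uint8, red, green, blue), "camera_matrix" (3x3 intrinsics, pixels), "dist_coeffs" ([k1, k2, p1, p2, k3] as OpenCV has them; the pictures are not rectified), "xyz" and "attitude" of the camera in the world. Camera axes: x right, y down, z forward; pixel columns grow to the right and rows downward; lengths in m; the calibration is good to about 2 mm. A picture is of the moment at which its call begins. There is no depth.
- r.close_job(): hands the job in; it is judged then, once.
Trained networks look in the newest picture that a camera, given by its name, has taken for a name from the list of things; names that differ only in an ending like _2 or _b are one class to them, and where a whole thing is asked for, a point or a joint stands for the part that bears it (a point fixed in the world has none). Each returns a list of dicts, best first, with "score" (0 to 1); they miss things now and then, are a little off and sometimes report something else, mostly with a low value. They report only what shows in the picture. A call takes as long as a camera call.
- r.outline_of(thing, camera): "mask" (384x512 bool, what is visible of it) and "bbox" ([centre column, centre row, width, height] in pixels, round what is visible of it).
The state is a dict: "time": time; "joint_positions": joint angles; "joint_vel": joint speeds; "joint_torque": joint torques, N m; "ee_pos": TCP position; "eef_rot": TCP orientation; "ft_force": force on the tool from outside, world axes, zero at the start; "torque": the same for the moment, N m; "width": finger opening in m; "grip_force": force on a finger pad.
Only numpy, scipy, OpenCV 4.12 (cv2) and the standard library are available. Lean on these libraries where they do the work, as an engineer would, in place of code of your own. Each camera call takes 0.05 s, during which the arm holds its last target. There are 200 camera calls.

### The job

The black clarinet joint is locked level in the wooden bench cradle. Release the hold-down first (press its round knob down, turn it about 75 degrees anticlockwise seen from above and let it spring up), then draw the joint straight out of the socket, lift it, turn it upright (either end up) and finish while still holding it still in the gripper, its lower end at least 100 mm above the desk. Do not drag the joint out while it is locked, and leave the pliers, the sanding block and the glue bottle where they are.

Things in the scene. Friction and masses are not known exactly. Their poses are not given: they have to be found in the camera images.
- cradle: wooden cradle, fixed: board 235 x 84 x 16 mm. Origin on the desk under the middle of the joint's starting place; x along the joint to the socket block, z up. The joint's axis starts 66 mm up, over y = 0. Socket block from x = 95.5 to 139.5 mm, 64 mm wide, top 97 mm up; blind socket 24 mm wide, open to -x. Saddles at x = -70 and +70 mm; between them only the board lies below the joint.
- near_saddle (a point): middle of the cork floor of the saddle on the robot's side (cradle x = -70 mm, 50 mm up; the other is alike): 14 mm long, 60 mm wide, 36 mm between its cheeks, cheeks 10 mm above the floor; axes as the cradle's.
- socket_mouth (a point): centre of the socket's mouth on the front face of the block, 66 mm above the desk; axes as the cradle's.
- joint_mid (a point): middle and centre of mass of the clarinet joint, on its axis: black tube 31 mm in diameter with plated keys, 229 mm long with a 22 mm cork tenon at each end, about 0.23 kg. y axis along the joint to the tenon that starts 19 mm deep in the socket, z to the key side (up at the start). Unlocked, it lies loose in the saddles and slides out along the cradle's -x; the body here is free to grasp.
- socket_end (a point): tip of the tenon that starts in the socket, 114.5 mm from the middle.
- free_end (a point): tip of the other tenon, 114.5 mm from the middle, on the robot's side at the start.
- knob_mid (a point): middle of the round black hold-down knob (36 mm in diameter, 24 mm high, axis vertical) above the socket block, 144 mm above the desk when locked, over cradle x = 105 mm. It sits on a 12 mm spindle; the hook and peg beside the spindle reach up to 112 mm above the desk, so fingers have 19 mm free below the knob.
- lock_plunger (a joint): height of the hold-down, m: 0 locked (a peg on the spindle is caught under a hook with a lip each side; a sprung cork shoe presses the tenon), -0.006 pressed right down, +0.008 released (sprung up by itself, shoe clear of the tenon). The knob turns only while pressed 4 mm or more (about 14 N; 17 N at the bottom stop).
- lock_knob (a joint): turn of the knob, rad, anticlockwise from above positive: about 0 locked, the peg is clear of the hook above 0.75, stop at 1.45. It stays where it is turned.
- leather_case: black leather instrument case standing on the desk at the right of the work, an obstacle 363 (x) x 113 (y) mm and 256 mm high with its handle, origin under its centre.
- pliers: plated pliers lying on the desk, 57 x 124 x 15 mm, a bystander; origin under the centre.
- sanding_block: worn wooden sanding block, 24 x 98 x 17 mm, a bystander; origin under the centre.
- glue: small white glue bottle with a red spout, 45 mm wide, 104 mm high, a bystander; origin under the centre.

How it is judged:
On the way, in this order (a step that is already met when the one before it is completed fails the run):
1. the hold-down is released and sprung up while the joint still lies in its socket (value of joint lock_plunger above 0.006 m and value of joint lock_knob above 0.5 rad and distance of joint_mid from where it was at the start of the episode below 0.008 m), for 0.2 s.
2. the joint is drawn straight out: the tenon's tip is out of the socket's mouth, still near the socket's axis and still level, in the gripper (x of socket_end in the frame of socket_mouth below -0.001 m and z of socket_end in the frame of socket_mouth below 0.05 m and contact force between upper_joint and the fingers above 1 N and angle between the y axis of joint_mid and the x axis of cradle, either way round below 0.5 rad).
At the end, for the whole second after the job is handed in: the joint is gripped by the fingers, within 20 degrees of upright (either end up), both ends more than 90 mm above the desk, at rest, touching neither cradle nor case; the hold-down is still up; pliers, sanding block and glue bottle within 30 mm of where they were ((angle between joint_mid's own y axis and vertical below 0.35 rad or angle between joint_mid's own y axis and vertical above 2.79 rad) and height (world z) of each of socket_end, free_end above 0.09 m and contact force between upper_joint and the fingers above 2 N and contact force between upper_joint and cradle below 0.2 N and contact force between upper_joint and leather_case below 0.2 N and linear speed of upper_joint below 0.03 m/s and angular speed of upper_joint below 0.2 rad/s and value of joint lock_plunger above 0.006 m and distance of each of pliers, sanding_block, glue from where it was at the start of the episode below 0.03 m); the arm keeps its last pose, push and grip.
It fails at once if the joint is dragged in its socket (moved more than 8 mm) while the hold-down is not up (distance of joint_mid from where it was at the start of the episode above 0.008 m and value of joint lock_plunger below 0.004 m and x of socket_end in the frame of socket_mouth above -0.001 m).
It fails at once if a bystander is pushed about or tipped (distance of any of pliers, sanding_block, glue from where it was at the start of the episode above 0.03 m or angle between glue's own z axis and vertical above 0.6 rad).
It also fails if it takes over 48 s, if anything falls off the work surface, if the arm or the gripper's body presses on something with over 40 N, if the wrist force passes 120 N, or if a joint passes its speed limit or range.

## Working session

There is one attempt and no reset: what is moved stays moved. The work goes in short steps, Python scripts to look and compute and a shell command to move; the robot and the scene stay as the last step left them, time stands still between calls to the robot, and variables do not carry over. Pictures are saved under pics/ and viewed, at most 10 in all, crops included, and the job is handed in when it is done.

```bash
ls; mkdir -p pics; python3 - <<'E'
from bench import r
import cv2,numpy as np
s=r.read_state();print({k:np.round(v,3).tolist() for k,v in s.items()})
ims=[]
for c in("side","top"):
    d=r.camera(c);ims.append(d["img"]);print(c,d["camera_matrix"],d["dist_coeffs"],d["xyz"],d["attitude"])
    for t in("cradle","joint_mid","knob_mid","leather_case","pliers","sanding_block","glue"):
        for o in r.outline_of(t,c)[:2]: print(c,t,round(o["score"],2),np.round(o["bbox"]))
    cv2.imwrite(f"pics/{c}0.png",d["img"][:,:,::-1])
E
```

```text
pics
{'time': 0.0, 'joint_positions': [-1.368, 0.333, -0.065, 1.461, 0.022, 1.35, -0.088], 'joint_vel': [-0.001, -0.002, 0.0, -0.0, -0.0, -0.0, 0.001], 'joint_torque': [0.0, -62.326, 0.025, -38.989, -0.061, 0.04, 0.0], 'ee_pos': [0.14, 0.609, 0.233], 'eef_rot': [0.113, 0.994, -0.001, -0.0], 'ft_force': [0.085, -0.766, 0.087], 'torque': [0.054, 0.057, 0.014], 'grip_force': 0.0, 'width': 0.087}
side [[368.34958255   0.         257.53186307]
 [  0.         368.34958255 190.59890935]
 [  0.           0.           1.        ]] [-0.05860483  0.          0.          0.          0.        ] [ 0.34151333 -0.3615578   0.67163464] [ 0.89808021 -0.15756719  0.0605786  -0.40614623]
side cradle 0.92 [262. 182.  43.  45.]
side joint_mid 0.91 [223. 202.  88.  36.]
side knob_mid 0.74 [267. 165.  15.  24.]
side pliers 0.72 [205. 196.  46.  18.]
side pliers 0.6 [268. 168.  15.  27.]
side glue 0.83 [287. 162.  13.  30.]
side glue 0.6 [261. 179.  46.  49.]
top [[347.06366519   0.         248.54137506]
 [  0.         347.06366519 196.04003921]
 [  0.           0.           1.        ]] [0.01330638 0.         0.         0.         0.        ] [0.50294922 0.22263138 0.96642438] [-0.7051588   0.708071   -0.02364358  0.02876636]
top cradle 0.83 [228. 219.  36.  94.]
top joint_mid 0.66 [232. 237.  21.  76.]
top knob_mid 0.52 [224. 191.  13.  18.]
top pliers 0.6 [190. 244.  18.  43.]
top sanding_block 0.72 [233. 155.  29.  29.]
top glue 0.81 [182. 157.  20.  24.]
top glue 0.72 [232. 237.  20.  80.]
```

View pics/side0.png

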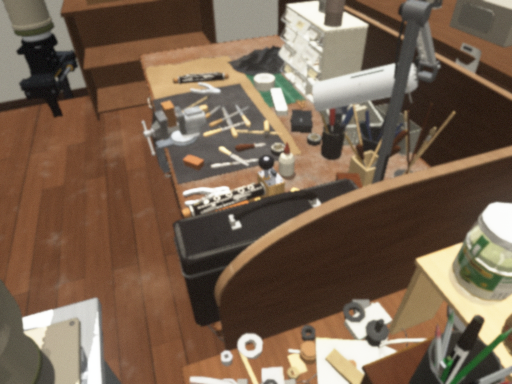

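View pics/top0.png

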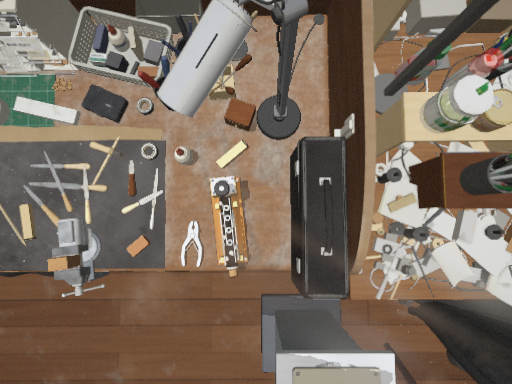

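The top view shows the cradle running from the knob (222,187) down to the joint's free tenon (233,272). Pliers are at (191,243), glue at (182,155), the sanding block at (232,154) and the case at right (320,217). The side view agrees: knob (266,162), joint (225,200).

```bash
cat > h.py <<'E'
from bench import r
import cv2,numpy as np
from scipy.spatial.transform import Rotation as R
def ray(d,uv):
    p=cv2.undistortPoints(np.array(uv,float).reshape(-1,1,2),d["camera_matrix"],np.array(d["dist_coeffs"])).reshape(-1,2)
    return np.array(d["xyz"]),R.from_quat(d["attitude"]).apply(np.c_[p,np.ones(len(p))])
def onz(d,uv,z):
    o,v=ray(d,uv); return o+v*((z-o[2])/v[:,2])[:,None]
def proj(d,P):
    q=R.from_quat(d["attitude"]).inv(); P=np.atleast_2d(P)
    return cv2.projectPoints(q.apply(P-np.array(d["xyz"])),np.zeros(3),np.zeros(3),d["camera_matrix"],np.array(d["dist_coeffs"]))[0].reshape(-1,2)
E
python3 - <<'E'
from h import *
D={c:r.camera(c) for c in("side","top")}
for t,z in(("joint_mid",.07),("knob_mid",.15),("cradle",.03),("glue",.05),("pliers",.01),("sanding_block",.015)):
  for c in D:
    o=r.outline_of(t,c)
    if not o: continue
    m=np.argwhere(o[0]["mask"])[:,::-1].astype(float); P=onz(D[c],m,z)[:,:2]
    k=P.mean(0); (rc,sz,an)=cv2.minAreaRect((P*1000).astype(np.float32))
    w,v=np.linalg.eigh(np.cov(P.T)); 
    print(t,c,round(o[0]["score"],2),"mean",k.round(4),"rect",np.round(rc),np.round(sz),round(an,1),"pca ang",np.degrees(np.arctan2(v[1,1],v[0,1])).round(1))
t=D["top"]["img"][140:290,170:270]; s=D["side"]["img"][140:230,170:310]
cv2.imwrite("pics/ct.png",cv2.resize(t,None,fx=4,fy=4,interpolation=cv2.INTER_CUBIC)[:,:,::-1])
cv2.imwrite("pics/cs.png",cv2.resize(s,None,fx=5,fy=5,interpolation=cv2.INTER_CUBIC)[:,:,::-1])
E
```

```text
joint_mid side 0.63 mean [0.4698 0.2808] rect [469. 283.] [214.  52.] 4.1 pca ang -174.2
knob_mid side 0.76 mean [0.5781 0.2814] rect [576. 275.] [80. 33.] 70.4 pca ang 69.2
cradle side 0.65 mean [0.6127 0.3641] rect [604. 351.] [238. 113.] 49.8 pca ang 62.5
cradle top 0.56 mean [0.5236 0.2833] rect [508. 284.] [234.  83.] 6.0 pca ang -172.6
glue side 0.86 mean [0.6792 0.3892] rect [683. 402.] [141.  41.] 71.3 pca ang 69.5
glue top 0.57 mean [0.6812 0.4043] rect [681. 405.] [54. 40.] 44.9 pca ang 48.3
pliers side 0.75 mean [0.4428 0.392 ] rect [441. 395.] [121.  54.] 9.0 pca ang 172.7
pliers top 0.79 mean [0.4492 0.3849] rect [446. 387.] [120.  55.] 0.4 pca ang 173.9
sanding_block side 0.39 mean [0.4814 0.3405] rect [482. 340.] [234.  59.] 5.8 pca ang -173.9
sanding_block top 0.72 mean [0.6886 0.2778] rect [690. 277.] [27. 96.] 40.7 pca ang 129.5
```

View pics/ct.png

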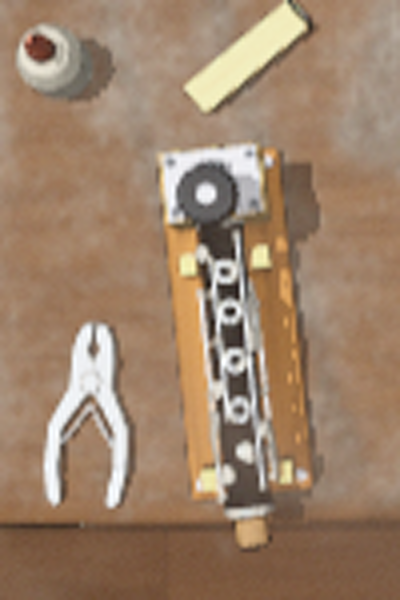

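View pics/cs.png

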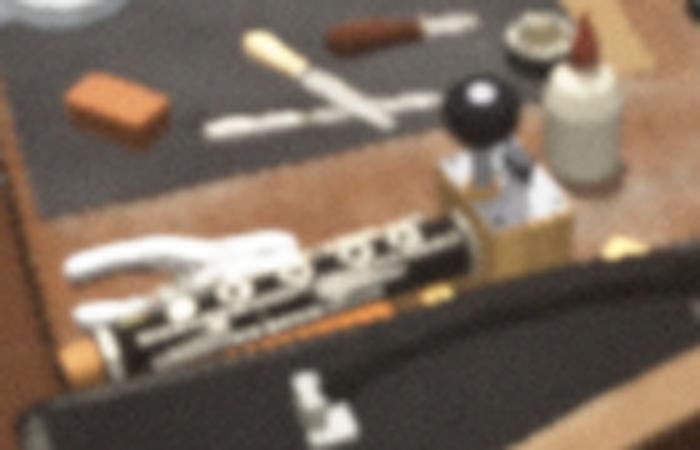

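Crops: the knob centre is at (207,193) and the free tenon tip at (252,548) in the top crop. In the side crop they are at (481,110) and (78,362). I'll fit the cradle pose to these.

```bash
cat >> h.py <<'E'
def cr(p,P): # cradle->world
    c,s=np.cos(p[2]),np.sin(p[2]); P=np.atleast_2d(P); return np.c_[p[0]+c*P[:,0]-s*P[:,1],p[1]+s*P[:,0]+c*P[:,1],P[:,2]]
E
python3 - <<'E'
from h import *
from scipy.optimize import least_squares
D={c:r.camera(c) for c in("side","top")}
ct=lambda x,y:np.array([170+(x+.5)/4-.5,140+(y+.5)/4-.5]); cs=lambda x,y:np.array([170+(x+.5)/5-.5,140+(y+.5)/5-.5])
full=[("top",ct(207,193),(.105,0,.156)),("side",cs(481,110),(.105,0,.144)),("top",ct(252,549),(-.1145,0,.066)),("side",cs(75,364),(-.1145,0,.066))]
edge=[("top",ct(192,497),.042),("top",ct(174,300),.042),("top",ct(312,487),-.042),("top",ct(295,280),-.042)]
def f(p,sc=1):
    e=[(proj(D[c],cr(p,P))[0]-u) for c,u,P in full]
    g=[]
    for c,u,y in edge:
        w=onz(D[c],[u],.016)[0]; g.append(360*(-np.sin(p[2])*(w[0]-p[0])+np.cos(p[2])*(w[1]-p[1])-y))
    return np.r_[np.ravel(e),g]
q=least_squares(f,[.47,.28,.1],loss="soft_l1");p=q.x
print(p,np.degrees(p[2]),f(p).round(2))
print("knob",cr(p,(.105,0,.144)),"grasp mid",cr(p,(0,0,.066)))
for c,t in(("top","leather_case"),):
  o=r.outline_of(t,c)
  for k in o[:2]: print(t,k["score"],k["bbox"],onz(D[c],[[k["bbox"][0]-k["bbox"][2]/2,k["bbox"][1]]],.23))
print("case left edge", onz(D["top"],[[293,140],[292,290]],.22))
E
```

```text
[0.47883187 0.28175334 0.09669382] 5.540147606697974 [ 0.08 -0.29  0.64  0.69 -0.07 -0.82 -2.77  2.07 -0.55 -0.62  0.36 -0.52]
knob [[0.5833414  0.29189038 0.144     ]] grasp mid [[0.47883187 0.28175334 0.066     ]]
leather_case 0.59 [220.1, 188.9, 13.8, 15.5] [[0.57325492 0.30316714 0.23      ]]
case left edge [[0.68044828 0.13056565 0.22      ]
 [0.35921563 0.13701018 0.22      ]]
```

```bash
cat >> h.py <<'E'
def to(x,y,z,ang=None): # needed tool-frame shift, turn so that tool y points at ang deg (mod 180)
    s=r.read_state(); M=R.from_quat(s["eef_rot"]).as_matrix()
    a=np.degrees(np.arctan2(M[1,1],M[0,1])); d=M.T@(np.array([x,y,z])-s["ee_pos"])
    print("t%.2f"%s["time"],"pos",np.round(s["ee_pos"],4),"yaw_y %.1f"%a,"tilt",M[:,2].round(3),"shift",d.round(4),"turn",None if ang is None else round(-np.radians((ang-a+90)%180-90),3),"F",np.round(s["ft_force"],1),"T",np.round(s["torque"],2),"w %.4f g %.1f"%(s["width"],s["grip_force"]),"q",np.round(s["joint_positions"],2))
E
python3 -m pendant '[[-0.036,-0.015,0,0],[-0.036,-0.015,0,0],[-0.036,-0.015,0,0],[-0.036,-0.015,0,0],[-0.036,-0.015,0,0],[-0.036,-0.015,0,0],[-0.036,-0.015,0,0]]' 1
python3 -m pendant '[[-0.036,-0.015,0,0],[-0.036,-0.015,0,0],[-0.036,-0.015,0,0],[-0.036,-0.015,0,0],[-0.036,-0.015,0,0],[-0.036,-0.015,0,0],[-0.036,-0.015,0,0]]'
python3 -m pendant '[[0,0,0,0.117],[0,0,0,0.117],[0,0,0,0.117],[0,0,0,0.117],[0,0,0,0.117],[0,0,0,0.117]]'
python3 -c "
from h import *
to(.5833,.2919,.136,37)"
```

```text
time: 2.23
ee_pos: [0.3634, 0.4491, 0.2339]
eef_rot: [0.113, 0.994, 0.0, 0.0]
ft_force: [-0.3, 1.8, -0.9]
width: 0.0874
grip_force: 0.0
time: 2.82
ee_pos: [0.5855, 0.2904, 0.2338]
eef_rot: [0.113, 0.994, 0.0, 0.0]
ft_force: [0.3, 0.7, -0.2]
width: 0.0867
grip_force: 0.0
time: 3.32
ee_pos: [0.5841, 0.2917, 0.2335]
eef_rot: [0.45, 0.893, 0.0, -0.0]
ft_force: [-0.6, 0.2, -0.1]
width: 0.0871
grip_force: 0.0
t3.32 pos [0.5841 0.2917 0.2335] yaw_y 36.5 tilt [-0.  0. -1.] shift [ 0.0006 -0.0005  0.0975] turn -0.008 F [-0.6  0.2 -0.1] T [-0.04  0.02  0.02] w 0.0871 g 0.0 q [-0.79  0.4   0.35  1.4  -0.14  1.37  0.2 ]
```

```bash
python3 -m pendant '[[0,0,0.03,0],[0,0,0.03,0],[0,0,0.025,0],[0,0,0.0125,0],[0,0,0,0]]' 
python3 -m pendant '[[0,0,0,0],[0,0,0,0],[0,0,0,0],[0,0,0,0],[0,0,0,0],[0,0,0,0]]' 0.2 10
python3 -c "
from h import *
to(.5833,.2919,.136,37)
for c,b in(('top',(170,160,90,70)),('side',(230,120,90,70))):
    d=r.camera(c)['img'];u,v,w,h=b;cv2.imwrite(f'pics/k{c}.png',cv2.resize(d[v:v+h,u:u+w],None,fx=6,fy=6,interpolation=cv2.INTER_CUBIC)[:,:,::-1])
a=np.hstack([cv2.resize(cv2.imread(f'pics/k{c}.png'),(396,308)) for c in('top','side')]);cv2.imwrite('pics/k.png',a)"
```

```text
time: 3.73
ee_pos: [0.5825, 0.291, 0.1329]
eef_rot: [0.447, 0.894, -0.002, -0.001]
ft_force: [0.1, 0.2, 0.4]
width: 0.087
grip_force: 0.0
time: 4.23
ee_pos: [0.5843, 0.2918, 0.1367]
eef_rot: [0.447, 0.894, 0.0, 0.0]
ft_force: [0.3, -0.6, 0.7]
width: 0.0546
grip_force: 0.0
t4.23 pos [0.5843 0.2918 0.1367] yaw_y 36.8 tilt [ 0.001  0.001 -1.   ] shift [ 0.0007 -0.0008  0.0007] turn -0.003 F [ 0.3 -0.6  0.7] T [-0.1  -0.   -0.03] w 0.0546 g 0.0 q [-0.78  0.47  0.33  1.52 -0.16  1.18  0.22]
```

View pics/k.png

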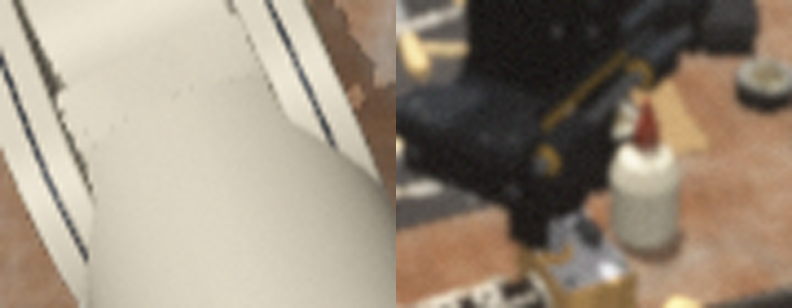

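The arm hides the knob in both views, and the fingers are still closing just above the block (side crop, about (530,230)). Opening is 54 mm, so I continue closing.

```bash
python3 -m pendant '[[0,0,0,0],[0,0,0,0],[0,0,0,0],[0,0,0,0],[0,0,0,0],[0,0,0,0]]' 0.2 10
python3 -c "
from h import *
to(.5833,.2919,.136,37)"
```

```text
time: 4.83
ee_pos: [0.5837, 0.2914, 0.1361]
eef_rot: [0.448, 0.894, -0.0, -0.0]
ft_force: [-4.5, -2.5, 4.1]
width: 0.0352
grip_force: 10.0
t4.83 pos [0.5837 0.2914 0.1361] yaw_y 36.8 tilt [-0.001 -0.    -1.   ] shift [ 0.0007 -0.      0.0001] turn -0.003 F [-4.5 -2.5  4.1] T [-0.71  1.09  0.02] w 0.0352 g 10.0 q [-0.78  0.47  0.33  1.52 -0.16  1.18  0.22]
```

```bash
python3 -m pendant '[[0,-0.001,0,0],[0,0,0,0],[0,0,0,0],[0,0,0,0]]' 0 60
python3 -m pendant '[[0,0,0.002,0],[0,0,0.002,0],[0,0,0.002,0],[0,0,0.001,0],[0,0,0,0],[0,0,0,0]]'
python3 -c "
from h import *
to(.5833,.2919,.129,37)"
```

```text
time: 5.17
ee_pos: [0.5835, 0.2912, 0.1361]
eef_rot: [0.447, 0.894, 0.0, 0.0]
ft_force: [-0.2, -0.2, 2.0]
width: 0.0337
grip_force: 60.0
time: 5.67
ee_pos: [0.5837, 0.2913, 0.1308]
eef_rot: [0.447, 0.894, 0.001, 0.0]
ft_force: [-5.2, -2.6, 14.3]
width: 0.0343
grip_force: 60.0
t5.67 pos [0.5837 0.2913 0.1308] yaw_y 36.8 tilt [ 0.001  0.001 -1.   ] shift [0.0007 0.     0.0018] turn -0.003 F [-5.2 -2.6 14.3] T [-0.67  1.28  0.01] w 0.0343 g 60.0 q [-0.78  0.47  0.33  1.52 -0.16  1.17  0.22]
```

```bash
python3 -m pendant '[[0,-0.0005,0.002,0],[0,0,0.001,0],[0,0,0,0]]'
python3 -m pendant '[[0,0,0,-0.08],[0,0,0,-0.08],[0,0,0,-0.08],[0,0,0,-0.08],[0,0,0,-0.08],[0,0,0,0]]'
python3 -c "
from h import *
to(.5833,.2919,.129)"
```

```text
time: 5.92
ee_pos: [0.5838, 0.2913, 0.1296]
eef_rot: [0.447, 0.894, 0.002, 0.001]
ft_force: [-7.7, -3.8, 25.5]
width: 0.0343
grip_force: 60.0
time: 6.42
ee_pos: [0.5843, 0.2918, 0.1296]
eef_rot: [0.258, 0.966, 0.002, 0.001]
ft_force: [-6.0, -2.4, 23.2]
width: 0.0341
grip_force: 60.0
t6.42 pos [0.5843 0.2918 0.1296] yaw_y 60.1 tilt [ 0.004  0.003 -1.   ] shift [ 0.0009 -0.0004  0.0006] turn None F [-6.  -2.4 23.2] T [-0.46  1.33  0.03] w 0.0341 g 60.0 q [-0.72  0.46  0.26  1.52 -0.12  1.16  0.6 ]
```

```bash
python3 -m pendant '[[0,0,0,-0.1],[0,0,0,-0.1],[0,0,0,-0.1],[0,0,0,-0.1],[0,0,0,-0.1],[0,0,0,-0.1],[0,0,0,-0.1],[0,0,0,-0.1]]'
python3 -m pendant '[[0,0,0,-0.08],[0,0,0,-0.06],[0,0,0,0]]'
python3 -c "
from h import *
to(.5833,.2919,.129)"
```

```text
time: 7.08
ee_pos: [0.5842, 0.2934, 0.1297]
eef_rot: [-0.139, 0.99, 0.002, 0.003]
ft_force: [-4.0, 1.9, 19.1]
width: 0.0344
grip_force: 60.0
time: 7.33
ee_pos: [0.584, 0.2936, 0.1297]
eef_rot: [-0.207, 0.978, 0.002, 0.003]
ft_force: [-4.6, 2.9, 20.1]
width: 0.0339
grip_force: 60.0
t7.33 pos [0.584  0.2936 0.1297] yaw_y 113.9 tilt [ 0.004  0.005 -1.   ] shift [ 0.0014 -0.0012  0.0007] turn None F [-4.6  2.9 20.1] T [0.86 1.08 0.07] w 0.0339 g 60.0 q [-0.6   0.46  0.09  1.52 -0.04  1.16  1.48]
```

```bash
python3 -m pendant '[[0,0,-0.004,0],[0,0,-0.004,0],[0,0,-0.004,0],[0,0,-0.004,0],[0,0,0,0]]'
python3 -c "
from h import *
to(.5833,.2919,.144)"
python3 -m pendant '[[0,0,0,0],[0,0,0,0],[0,0,0,0],[0,0,0,0],[0,0,0,0],[0,0,0,0],[0,0,0,0],[0,0,0,0]]' 1 10
python3 -m pendant '[[0,0,0,0],[0,0,0,0],[0,0,-0.03,0],[0,0,-0.03,0],[0,0,-0.03,0],[0,0,-0.03,0]]'
python3 -c "
from h import *
p=[.4788,.2818,.0967]
to(*cr(p,(-.088,0,.15))[0],95.5)"
```

```text
time: 7.75
ee_pos: [0.5834, 0.2933, 0.1436]
eef_rot: [-0.205, 0.979, 0.002, 0.002]
ft_force: [1.9, 6.5, 2.0]
width: 0.0342
grip_force: 60.0
t7.75 pos [0.5834 0.2933 0.1436] yaw_y 113.7 tilt [ 0.003  0.004 -1.   ] shift [ 0.0007 -0.0013 -0.0004] turn None F [1.9 6.5 2. ] T [ 1.6  -0.32 -0.01] w 0.0342 g 60.0 q [-0.6   0.45  0.09  1.5  -0.04  1.19  1.48]
time: 8.42
ee_pos: [0.5829, 0.2906, 0.142]
eef_rot: [-0.205, 0.979, -0.0, -0.0]
ft_force: [-0.5, 0.1, -0.2]
width: 0.0794
grip_force: 0.0
time: 8.92
ee_pos: [0.5827, 0.2906, 0.2635]
eef_rot: [-0.205, 0.979, 0.0, -0.0]
ft_force: [0.5, -0.8, 0.6]
width: 0.0869
grip_force: 0.0
t8.92 pos [0.5827 0.2906 0.2635] yaw_y 113.6 tilt [-0.  0. -1.] shift [0.1824 0.0608 0.1135] turn 0.316 F [ 0.5 -0.8  0.6] T [ 0.08 -0.05  0.02] w 0.0869 g 0.0 q [-0.61  0.38  0.1   1.35 -0.04  1.42  1.48]
```

```bash
python3 -m pendant '[[0.0365,0.0122,0,0],[0.0365,0.0122,0,0],[0.0365,0.0122,0,0],[0.0365,0.0122,0,0],[0.0365,0.0122,0,0],[0,0,0,0.105],[0,0,0,0.105],[0,0,0,0.105]]'
python3 -m pendant '[[0,0,0.03,0],[0,0,0.03,0],[0,0,0,0]]'
python3 - <<'E'
from h import *
p=[.4788,.2818,.0967]
to(*cr(p,(-.088,0,.066))[0],95.5)
d=r.camera("side");t=r.camera("top")
k=proj(d,cr(p,[(.105,0,.144),(.105,0,.152),(-.088,0,.066),(.0955,0,.066),(-.1145,0,.066)]));print(k.round(1))
for o in r.outline_of("knob_mid","side")[:1]: print(o["score"],o["bbox"])
a=[cv2.resize(x[v:v+90,u:u+110],None,fx=f,fy=f,interpolation=cv2.INTER_CUBIC) for x,u,v,f in((d["img"],185,140,3.6),(t["img"],180,180,3.6))]
cv2.imwrite("pics/g.png",np.hstack(a)[:,:,::-1])
E
```

```text
time: 9.58
ee_pos: [0.3907, 0.2736, 0.2626]
eef_rot: [-0.046, 0.999, 0.0, 0.001]
ft_force: [0.2, -0.7, -0.4]
width: 0.0871
grip_force: 0.0
time: 9.83
ee_pos: [0.3891, 0.2718, 0.1974]
eef_rot: [-0.049, 0.999, -0.002, -0.003]
ft_force: [-1.6, -1.3, -1.4]
width: 0.0872
grip_force: 0.0
t9.83 pos [0.3891 0.2718 0.1974] yaw_y 95.6 tilt [-0.005 -0.005 -1.   ] shift [-0.003   0.0019  0.1314] turn 0.001 F [-1.6 -1.3 -1.4] T [0.03 0.02 0.01] w 0.0872 g 0.0 q [-0.72  0.03  0.01  1.89 -0.    1.23  0.96]
[[266.4 162.3]
 [266.4 159.6]
 [192.7 211. ]
 [263.1 188.3]
 [181.8 214.5]]
0.72 [268.4, 164.7, 12.2, 20.3]
```

View pics/g.png

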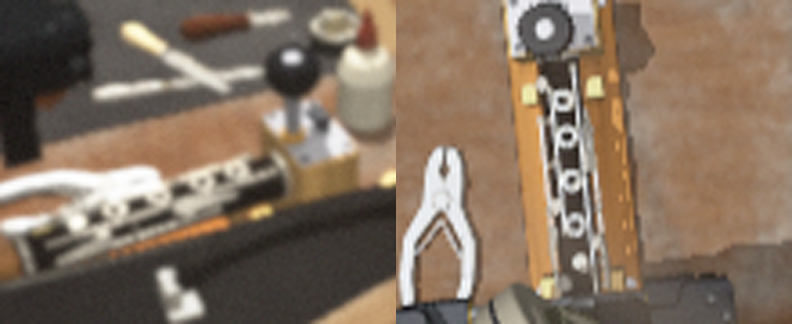

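The knob in the side crop at (292,70) maps to (266,159.4), which matches the +8 mm height, so the hold-down is released. Now I grasp beyond the near saddle.

```bash
python3 -m pendant '[[-0.001,0,0.035,0],[0,0,0.035,0],[0,0,0,0],[0,0,0,0]]'
python3 -c "
from h import *
p=[.4788,.2818,.0967]
to(*cr(p,(-.089,0,.069))[0],95.5)"
```

```text
time: 10.32
ee_pos: [0.3922, 0.2736, 0.133]
eef_rot: [-0.049, 0.999, -0.0, -0.0]
ft_force: [-0.2, 0.5, 1.5]
width: 0.087
grip_force: 0.0
t10.32 pos [0.3922 0.2736 0.133 ] yaw_y 95.6 tilt [-0.001 -0.001 -1.   ] shift [ 0.002  -0.0002  0.064 ] turn 0.001 F [-0.2  0.5  1.5] T [ 0.06 -0.04 -0.05] w 0.0870 g 0.0 q [-0.72  0.1   0.01  1.96 -0.    1.08  0.96]
```

```bash
python3 -m pendant '[[0.002,0,0.02,0],[0,0,0.02,0],[0,0,0.014,0],[0,0,0.01,0],[0,0,0,0],[0,0,0,0]]'
python3 -m pendant '[[0,0,0,0],[0,0,0,0],[0,0,0,0],[0,0,0,0],[0,0,0,0],[0,0,0,0],[0,0,0,0],[0,0,0,0]]' 0.2 10
python3 -m pendant '[[0,0,0,0],[0,0,0,0],[0,0,0,0],[0,0,0,0],[0,0,0,0]]'
python3 -c "
from h import *
p=[.4788,.2818,.0967]
to(*cr(p,(-.089,0,.069))[0],95.5)"
```

```text
time: 10.82
ee_pos: [0.3911, 0.2741, 0.0697]
eef_rot: [-0.049, 0.999, 0.001, 0.001]
ft_force: [0.2, 0.8, -0.1]
width: 0.0872
grip_force: 0.0
time: 11.48
ee_pos: [0.3899, 0.2735, 0.0679]
eef_rot: [-0.049, 0.999, 0.0, -0.0]
ft_force: [-0.8, 1.2, -0.1]
width: 0.0416
grip_force: 0.9
time: 11.9
ee_pos: [0.3899, 0.2736, 0.0679]
eef_rot: [-0.049, 0.999, 0.0, -0.0]
ft_force: [-3.1, 1.0, -0.5]
width: 0.0309
grip_force: 10.4
t11.90 pos [0.3899 0.2736 0.0679] yaw_y 95.6 tilt [-0.  0. -1.] shift [-0.0002 -0.0004 -0.0011] turn 0.002 F [-3.1  1.  -0.5] T [0.42 0.77 0.14] w 0.0309 g 10.4 q [-0.72  0.18  0.01  2.03 -0.    0.94  0.96]
```

```bash
python3 -m pendant '[[0,0,0,0],[0,0,0,0],[0.002,0,0,0],[0.003,0,0,0],[0.003,0,0,0],[0,0,0,0]]' 0 40
python3 -m pendant '[[0.004,0,0,0],[0.004,0,0,0],[0.004,0,0,0],[0.004,0,0,0],[0.002,0,0,0],[0,0,0,0]]'
python3 - <<'E'
from h import *
p=[.4788,.2818,.0967]
to(*cr(p,(-.115,0,.069))[0],95.5)
d=r.camera("side");t=r.camera("top")
a=[cv2.resize(x[v:v+90,u:u+110],None,fx=f,fy=f,interpolation=cv2.INTER_CUBIC) for x,u,v,f in((d["img"],185,140,3.6),(t["img"],180,180,3.6))]
cv2.imwrite("pics/dr.png",np.hstack(a)[:,:,::-1])
E
```

```text
time: 12.4
ee_pos: [0.3819, 0.2723, 0.068]
eef_rot: [-0.049, 0.999, -0.0, 0.0]
ft_force: [-0.5, 0.7, -0.9]
width: 0.0301
grip_force: 40.0
time: 12.9
ee_pos: [0.3637, 0.2709, 0.068]
eef_rot: [-0.049, 0.999, 0.0, -0.0]
ft_force: [-1.5, -0.5, -0.9]
width: 0.03
grip_force: 40.0
t12.90 pos [0.3637 0.2709 0.068 ] yaw_y 95.6 tilt [-0. -0. -1.] shift [-0.0006 -0.0003 -0.001 ] turn 0.002 F [-1.5 -0.5 -0.9] T [-0.01  0.23 -0.02] w 0.0300 g 40.0 q [-0.74  0.13 -0.01  2.08  0.    0.93  0.93]
```

View pics/dr.png

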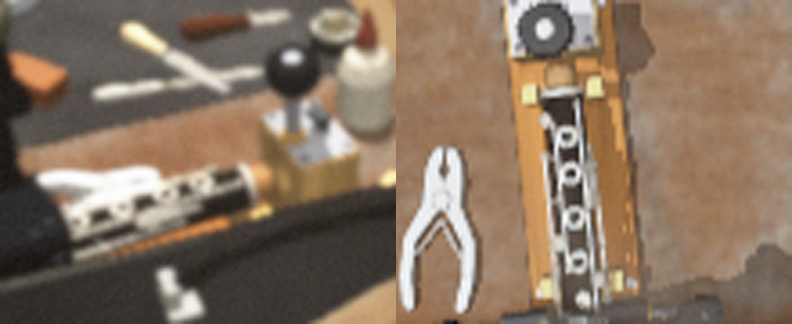

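Both crops show the tenon out of the block (top crop (560,75)), with the joint still level in the saddles. Next: pull a little more, then lift.

```bash
python3 -m pendant '[[0.004,0,0,0],[0.004,0,0,0],[0,0,-0.01,0],[0,0,-0.015,0],[0,0,-0.02,0],[0,0,-0.02,0],[0,0,-0.02,0],[0,0,-0.02,0]]'
python3 -m pendant '[[0,0,-0.03,0],[0,0,-0.03,0],[0,0,-0.03,0],[0,0,-0.03,0],[0,0,-0.03,0],[0,0,-0.02,0],[0,0,0,0],[0,0,0,0]]'
python3 - <<'E'
from h import *
to(.45,.28,.36)
d=r.camera("side");t=r.camera("top")
a=[cv2.resize(x[v:v+170,u:u+170],(395,395),interpolation=cv2.INTER_CUBIC) for x,u,v in((d["img"],130,80),(t["img"],150,150))]
cv2.imwrite("pics/l.png",np.hstack(a)[:,:,::-1])
E
```

```text
time: 13.67
ee_pos: [0.356, 0.2699, 0.1746]
eef_rot: [-0.049, 0.999, 0.0, -0.0]
ft_force: [0.7, 0.4, -3.1]
width: 0.0302
grip_force: 40.0
time: 14.33
ee_pos: [0.3563, 0.2702, 0.344]
eef_rot: [-0.049, 0.999, 0.001, 0.001]
ft_force: [0.1, -0.1, -3.1]
width: 0.0305
grip_force: 40.0
t14.33 pos [0.3563 0.2702 0.344 ] yaw_y 95.6 tilt [ 0.001  0.001 -1.   ] shift [-0.0942  0.0007 -0.0159] turn None F [ 0.1 -0.1 -3.1] T [-0.01  0.25  0.01] w 0.0305 g 40.0 q [-0.74 -0.1  -0.01  1.71 -0.    1.53  0.92]
```

View pics/l.png

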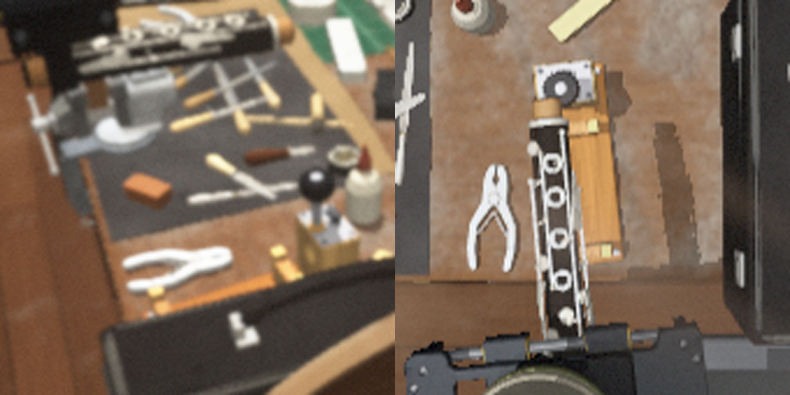

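The joint is held level, clear of the cradle, tenon tips at (30,70) and (285,30) in the side crop. Now I ease the grip so it swings down about the pads.

```bash
python3 -m pendant '[[0,0,-0.015,0],[0,0,-0.015,0],[0,0,0,0]]' 0 20
python3 -m pendant '[[0,0,0,0],[0,0,0,0],[0,0,0,0]]' 0 14
python3 -c "
from h import *
to(.45,.28,.36)"
python3 -m pendant '[[0,0,0,0],[0,0,0,0],[0,0,0,0]]' 0 10
python3 - <<'E'
from h import *
to(.45,.28,.36)
r.camera("side")
for o in r.outline_of("joint_mid","side")[:1]: print(o["score"],o["bbox"])
E
```

```text
time: 14.68
ee_pos: [0.3565, 0.2703, 0.3741]
eef_rot: [-0.049, 0.999, 0.0, 0.0]
ft_force: [-0.3, 0.1, -1.9]
width: 0.0309
grip_force: 20.0
time: 14.93
ee_pos: [0.3562, 0.2698, 0.3717]
eef_rot: [-0.049, 0.999, -0.001, -0.001]
ft_force: [1.1, -0.0, -2.6]
width: 0.0307
grip_force: 14.0
t14.93 pos [0.3562 0.2698 0.3717] yaw_y 95.6 tilt [-0.001 -0.001 -1.   ] shift [-0.0944  0.001   0.0116] turn None F [ 1.1 -0.  -2.6] T [ 0.06 -0.07 -0.01] w 0.0307 g 14.0 q [-0.75 -0.1  -0.    1.65 -0.    1.59  0.92]
time: 15.18
ee_pos: [0.3564, 0.27, 0.3727]
eef_rot: [-0.049, 0.999, -0.0, -0.0]
ft_force: [0.5, -1.2, -1.3]
width: 0.0308
grip_force: 10.0
t15.18 pos [0.3564 0.27   0.3727] yaw_y 95.6 tilt [-0. -0. -1.] shift [-0.0941  0.0008  0.0127] turn None F [ 0.5 -1.2 -1.3] T [-0.02  0.05 -0.02] w 0.0308 g 10.0 q [-0.75 -0.1  -0.    1.65 -0.    1.59  0.92]
0.94 [166.8, 136.9, 32.3, 90.5]
```

It swung down already. Let it settle, then firm the grip and check.

```bash
python3 -m pendant '[[0,0,0,0],[0,0,0,0],[0,0,0,0],[0,0,0,0],[0,0,0,0],[0,0,0,0],[0,0,0,0],[0,0,0,0]]'
python3 -m pendant '[[0,0,0,0],[0,0,0,0],[0,0,0,0],[0,0,0,0],[0,0,0,0],[0,0,0,0]]' 0 40
python3 - <<'E'
from h import *
to(.45,.28,.36)
d=r.camera("side");t=r.camera("top")
for o in r.outline_of("joint_mid","side")[:1]: print(o["score"],o["bbox"])
s=r.read_state()["ee_pos"]
print(proj(d,[s,s-[0,0,.1],s-[0,0,.203],[s[0],s[1],.09]]))
a=[cv2.resize(x[v:v+170,u:u+170],(395,395),interpolation=cv2.INTER_CUBIC) for x,u,v in((d["img"],100,50),(t["img"],150,200))]
cv2.imwrite("pics/u.png",np.hstack(a)[:,:,::-1])
E
```

```text
time: 15.95
ee_pos: [0.3564, 0.2701, 0.3731]
eef_rot: [-0.049, 0.999, 0.0, 0.0]
ft_force: [0.2, -0.6, -1.6]
width: 0.031
grip_force: 10.0
time: 16.45
ee_pos: [0.3564, 0.2701, 0.373]
eef_rot: [-0.049, 0.999, 0.0, -0.0]
ft_force: [-0.2, -0.5, -1.9]
width: 0.03
grip_force: 40.0
t16.45 pos [0.3564 0.2701 0.373 ] yaw_y 95.6 tilt [-0.  0. -1.] shift [-0.0941  0.0008  0.013 ] turn None F [-0.2 -0.5 -1.9] T [-0.    0.01 -0.03] w 0.0300 g 40.0 q [-0.75 -0.1  -0.    1.65 -0.    1.59  0.92]
0.92 [167.3, 136.6, 37.7, 83.4]
[[150.8292893   94.10279574]
 [161.29152906 140.96864806]
 [170.4309404  181.27888427]
 [176.5917104  208.13953522]]
```

View pics/u.png

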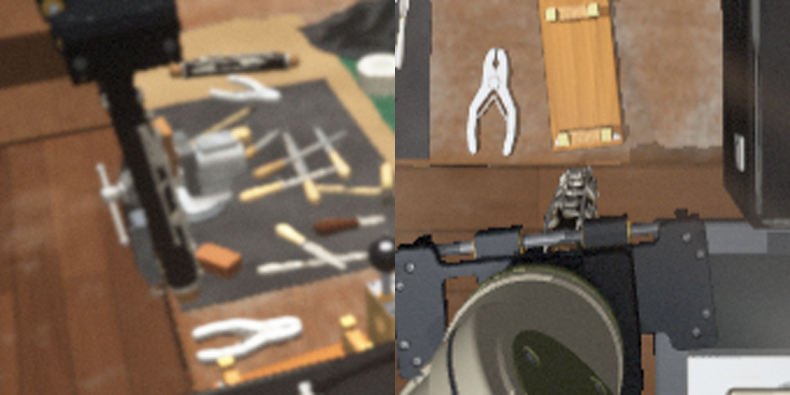

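```bash
python3 - <<'E'
from h import *
d=r.camera("side");s=np.array(r.read_state()["ee_pos"])
k=170/395; print("tip seen",100+181*k,50+290*k)
for a in(-5,0,5,10,15,20,25):
    t=np.radians(a); v=np.array([np.sin(t)*.995,np.sin(t)*.097,-np.cos(t)])
    print(a,proj(d,[s+.08*v,s+.18*v,s+.203*v]).round(1).tolist())
m=r.outline_of("joint_mid","side")[0]["mask"]; P=np.argwhere(m)[:,::-1].astype(float)
for y in range(110,182,10):
    q=P[P[:,1]==y]; print(y,q[:,0].min() if len(q) else None,q[:,0].max() if len(q) else None)
print(P[:,1].max())
E
```

```text
tip seen 177.8987341772152 174.81012658227849
-5 [[155.7, 133.0], [161.1, 174.7], [162.3, 183.4]]
0 [[159.3, 132.3], [168.5, 172.9], [170.4, 181.3]]
5 [[162.9, 131.2], [175.7, 170.6], [178.4, 178.7]]
10 [[166.3, 130.0], [182.7, 167.8], [186.1, 175.5]]
15 [[169.6, 128.4], [189.4, 164.5], [193.5, 171.9]]
20 [[172.8, 126.6], [195.9, 160.8], [200.6, 167.8]]
25 [[175.8, 124.6], [202.0, 156.7], [207.4, 163.3]]
110 151.0 169.0
120 154.0 172.0
130 158.0 174.0
140 161.0 178.0
150 164.0 181.0
160 168.0 184.0
170 171.0 185.0
180 178.0 180.0
180.0
```

```bash
python3 -c "
from bench import r
print(r.close_job())"
```

```text
the job is handed in; nothing more can be done
None
```

The hold-down is released, and the clarinet joint was drawn straight out and handed in at about 16.5 s. It is gripped still at 40 N, about 5 degrees from upright, with its lower end about 170 mm above the desk; `close_job()` returned no verdict.

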